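# Shut the jar-lid case and uncap the sanitiser

### The arm

A 7-joint arm with a two-finger parallel gripper is mounted at the origin on the work surface. World frame = base frame: x ahead of the robot, y to its left, z up, the work surface at z = 0. Lengths are in m, angles in rad, forces in N, time in s.
With the tool pointing down it reaches from about 0.375 to 0.925 m from the base axis. Payload 3.1 kg.
Tool frame: the origin (TCP) lies at the very end of the fingers, on their centre line; the grasp point (between the pads) lies 19 mm behind it; z points along the fingers, y is the line along which they close (so a half turn about z gives the same grasp; the last joint's range is limited). The gripper opens to 85 mm and grips with 20 to 120 N. Pads are 22 mm wide; open, the fingers measure 114 mm over their backs; the gripper's body (76 mm by 85 mm) begins 54 mm behind the grasp point. The pads swing forward as they close: fully open they stand 13 mm farther back than shut.
Start: joints at [-1.385, 0.383, 0.044, 1.598, -0.018, 1.161, -0.05], TCP at [0.182, 0.624, 0.231] pointing down, gripper open.
Joint ranges: [-2.61, 2.61], [-0.41, 2.15], [-1.48, 1.57], [0, 2.5], [-1.57, 4.71], [0.05, 1.97], [-2.85, 2.85]. Speed limits (rad/s): [2.79, 2.79, 3.14, 3.14, 3.14, 3.14, 3.14].

### API

Orientations are given as [roll, pitch, yaw] about the fixed x, y, z axes, in that order (R = Rz(yaw) Ry(pitch) Rx(roll)).
In Python, from workcell import * gives the robot as it stands.
- The arm moves only by the tool step_arm, never from a script. Its argument "rows" is one flat list of numbers, 5 for each row, row after row: the closure, from -1 (fully open) to 1 (shut), so that 0 is half open, then the shift along the world's x, y, z in m, then the turn about the world's z in degrees. In form: [claw, dx, dy, dz, roll, claw, dx, dy, dz, roll, ...]. A call has 1 to 8 rows; each row is the pose to reach, as a shift and turn from the pose commanded when the call began; what a row does not reach only later rows make up. A row lasts 1/12 s, in which the tool goes at most 41.7 mm and 7.16 degrees, less where a joint would pass 70% of its speed; a pose out of reach is approached as far as the arm can. A call with a gripper value outside its range is refused whole. The fingers move at their own pace and stop on an object; "force" is the grip in N (left out, the last holds). Time passes only in rows, so rows that repeat a pose let the fingers close. It gives the time, the measured TCP pose, the force, the opening and the grip force at its end, in the units of the state.
- observe(): the state, without advancing time (a new reading comes with each control period).
- grab_frame(name): name is "scene" or "top" or "wrist"; returns (picture, depth): 420x560x3 uint8, blue, green, red; 420x560 float32, m along the optical axis (not along the pixel's ray), 0 where there is no reading.
- camera_model(name): a dict with "K" (3x3 intrinsics, pixels), "distortion" ([k1, k2, p1, p2, k3] as OpenCV has them; the pictures are not rectified), "T" (4x4, takes a point from camera to world coordinates). Camera axes: x right, y down, z forward; pixel columns grow to the right and rows downward; lengths in m; the calibration is good to about 2 mm. A picture is of the moment at which its call begins: read the wrist's pose just before it. camera_model takes no time and is no camera call; for the wrist camera it gives the pose at the moment of the call.
- finish_job(): hands the job in; it is judged then, once.
The state is a dict: "clock": time; "qpos": joint angles; "qvel": joint speeds; "joint_torque": joint torques, N m; "eef_pos": TCP position; "eef_rot": TCP orientation; "force": force on the tool from outside, world axes, zero at the start; "wrist_torque": the same for the moment, N m; "width": finger opening in m; "finger_force": force on a finger pad.
Only numpy, scipy, OpenCV 4.12 (cv2) and the standard library are available. Lean on these libraries where they do the work, as an engineer would, in place of code of your own. Each camera call takes 0.05 s, during which the arm holds its last target. There are 200 camera calls.

### The job

Get the sanitiser ready for a batch of jars. First press the blue case of new jar lids fully shut until its catch snaps, so that nothing drips on them; then push down the red safety cap of the white jug, twist it anticlockwise until it comes free, and lift it about 6 cm straight up. Finish while still holding the cap level and still in the gripper above the open jug, and leave the jars and everything else on the counter where they are.

Things in the scene. Friction and masses are not known exactly. Their poses are not given: they have to be found in the camera images.
- lid_case: blue plastic case of new jar lids, fixed to the counter: 150 (x) x 170 (y) x 55 mm tall. Origin: centre of its underside; its -x side is the front, with the catch; the lid is hinged along the top of its +x (far) side.
- case_lid (a joint): lid angle (rad): 0 shut, grows as the front edge rises; starts 0.45 to 1.0. Stiff hinge: the lid stays where it is left, about 2 N near the front edge moves it. A catch bar stops it at about 0.06 (front edge 9 mm too high); pressing on with 8 to 14 N near the front edge snaps it shut and the catch keeps it down. Shut is below 0.02.
- case_hinge (a point): middle of the lid's hinge line, 55.5 mm above the counter; axes turn with the lid: -x along it to the front edge, z out of its outer face. The lid is a plate 6 mm thick at z 0 to 6 mm, 150 mm from hinge to front edge, 170 mm along y, no handle; a tongue 18 mm long, 50 mm wide continues it in front, hanging 14 mm down.
- lid_press (a point): good place to press: on the outer (upper) face of the lid, 120 mm from the hinge, mid-width, at the white strip; axes as case_hinge. Its height with the lid shut is 61.5 mm.
- jug: white sanitiser jug strapped in a steel tray fixed to the counter: body 120 (x) x 100 (y) mm, tray 150 x 130 mm, shoulder sloping from 134 mm up to a collar 54 mm across at 170 mm. Handle on the +x side, below 160 mm. Origin: centre of its underside, on the neck's axis. Neck 40 mm across, mouth 193 mm up, with a sprung plug (20 mm across) up to 203 mm.
- cap: loose red ribbed push-and-turn cap on the jug, 50 mm across, 30 mm tall, 25 to 50 g, hollow below, flat top. Origin: centre of its underside, 176 mm up when seated; z up. Kept pushed down it turns only anticlockwise seen from above (+z); 40 to 80 degrees from its start it is free of its ledges (aim at 60; stop at 85) and lifts straight off.
- cap_top (a point): centre of the cap's flat top, 206 mm up when seated. A spring holds the cap up against three hidden ledges: it neither turns nor lifts until pushed down 4 mm or more (hard stop at 6 mm; 4 N at first, 10 N at the bottom, 12 to 15 N is a firm push). Gripped by its sides from above with 30 N or more it can be pushed, turned and lifted in one grasp.
- beet_jar: bystander: closed preserve jar, dark beet red, white lid, 76 mm across, 115 mm tall; origin: centre of its underside
- pepper_jar: bystander: closed preserve jar, orange red, white lid, 68 mm across, 105 mm tall; origin: centre of its underside
- jam_jar: bystander: closed preserve jar, nearly black, white lid, 58 mm across, 90 mm tall; origin: centre of its underside
- jelly_jar: bystander: closed preserve jar, amber, white lid, 58 mm across, 90 mm tall; origin: centre of its underside
- funnel_cup: bystander: steel cup, 80 mm across, 70 mm tall; origin: centre of its underside
- label_roll: bystander: white roll of labels lying on its flat side, 70 mm across, 45 mm tall; origin: centre of its underside
- jar_band: bystander: brass jar screw band, 72 mm across, 16 mm tall, lying flat; origin: centre of its underside
Mind the look-alikes: they are no part of the job. There is more than one size of the cap; the one meant has the size given above.

How it is judged:
By the outcome, as a careful person would: the job done as asked, in the order asked, and still so for the second after the job is handed in, while the arm keeps its last pose, push and grip.
It also fails if it takes over 54 s, if anything falls off the work surface, if the arm or the gripper's body presses on something with over 40 N, if the wrist force passes 120 N, or if a joint passes its speed limit or range.

## Working session

There is one attempt and no reset: what is moved stays moved. The work goes in short steps, Python scripts to look and compute and a tool call to move; the robot and the scene stay as the last step left them, time stands still between calls to the robot, and variables do not carry over. Pictures are saved under pics/ and viewed, at most 10 in all, crops included, and the job is handed in when it is done.

Besides the shell and the picture viewer there is one more tool, called after "Request:" as a command line: name --argument value ..., lists and objects as JSON in quotes. step_arm: Moves the arm, as the interface text tells. Its arguments: {"type":"object","properties":{"rows":{"type":"array"},"force":{"type":"number"}},"required":["rows"]}

```bash
mkdir -p pics
cat > h.py <<'E'
from workcell import *
import numpy as np, cv2
def pts(d,m):
    "world points per pixel from depth"
    K=np.array(m["K"]);D=np.array(m["distortion"]);T=np.array(m["T"])
    v,u=np.mgrid[:d.shape[0],:d.shape[1]]
    n=cv2.undistortPoints(np.stack([u,v],-1).reshape(-1,1,2).astype(np.float64),K,D).reshape(*d.shape,2)
    p=np.concatenate([n*d[...,None],d[...,None]],-1)
    return p@T[:3,:3].T+T[:3,3]
E
python3 - <<'E'
from h import *
for n in("scene","top"):
    m=camera_model(n);im,d=grab_frame(n);cv2.imwrite(f"pics/{n}0.png",im);np.savez(f"{n}0.npz",im=im,P=pts(d,m),d=d)
    print(n,np.round(m["T"],3).tolist())
s=observe();print({k:np.round(v,3).tolist() for k,v in s.items()})
E
```

```text
scene [[-0.851, 0.42, -0.317, 0.834], [0.526, 0.675, -0.518, 0.525], [-0.004, -0.607, -0.795, 0.904], [0.0, 0.0, 0.0, 1.0]]
top [[0.014, -0.994, 0.113, 0.429], [-1.0, -0.013, 0.013, 0.048], [-0.012, -0.113, -0.994, 1.131], [0.0, 0.0, 0.0, 1.0]]
{'clock': 0.1, 'qpos': [-1.385, 0.384, 0.044, 1.599, -0.018, 1.161, -0.05], 'qvel': [0.001, -0.001, 0.001, -0.004, -0.001, 0.001, 0.0], 'joint_torque': [0.003, -43.473, 1.029, -25.046, 0.011, 0.005, 0.0], 'eef_pos': [0.182, 0.623, 0.23], 'eef_rot': [-3.139, 0.0, 2.858], 'force': [0.296, -0.359, -0.94], 'wrist_torque': [-0.078, -0.047, -0.011], 'finger_force': 0.0, 'width': 0.085}
```

View pics/scene0.png

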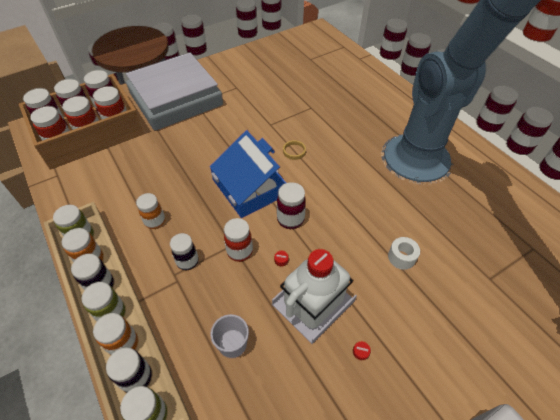

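View pics/top0.png

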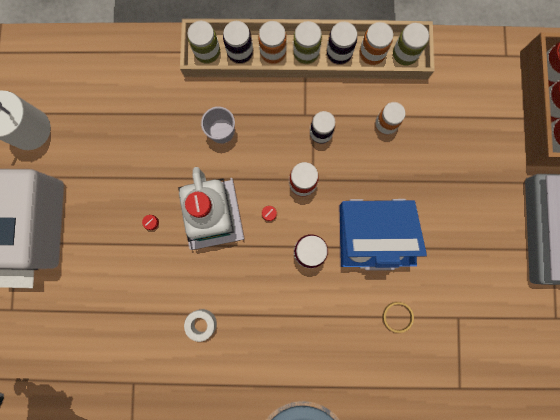

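The top view shows the jug with its red cap at (198,205), two smaller red caps lying on the counter at (150,222) and (269,213), and the blue case with its white strip at (385,247). The beet jar is at (311,250). The cap on the jug fits the description because it is larger and seated on the jug. I'll measure it and confirm with a crop.

Run:
```python
from h import *
for n in("scene","top"):
    z=np.load(n+"0.npz");im,P,d=z["im"],z["P"],z["d"];hsv=cv2.cvtColor(im,cv2.COLOR_BGR2HSV)
    red=(((hsv[...,0]<6)|(hsv[...,0]>174))&(hsv[...,1]>170)&(hsv[...,2]>110)&(d>0)).astype(np.uint8)
    k,l,st,c=cv2.connectedComponentsWithStats(red)
    for i in range(1,k):
        if st[i,4]>60:
            p=P[l==i];zt=np.percentile(p[:,2],90);q=p[abs(p[:,2]-zt)<.006]
            print(n,"red",c[i].round(),st[i,4],"ztop",zt.round(3),((q.min(0)+q.max(0))/2).round(3),np.ptp(q,0).round(3))
    blue=((abs(hsv[...,0].astype(int)-110)<12)&(hsv[...,1]>150)&(d>0))
    p=P[blue];print(n,"blue",p.min(0).round(3),p.max(0).round(3))
    # lid top: white strip near blue
    box=cv2.dilate(blue.astype(np.uint8),np.ones((9,9)))
    w=(hsv[...,1]<60)&(hsv[...,2]>150)&(d>0)
    k,l,st,c=cv2.connectedComponentsWithStats(w.astype(np.uint8))
    for i in range(1,k):
        if st[i,4]>100 and (box[l==i]>0).mean()>.4:
            p=P[l==i];print("strip",c[i].round(),st[i],p.mean(0).round(4),p.min(0).round(3),p.max(0).round(3))
            # fit minAreaRect ends
            r=cv2.minAreaRect(p[:,:2].astype(np.float32));print(r, np.linalg.eigh(np.cov(p.T))[1][:,2].round(3))
    q=P[blue&(P[...,2]>0.07)]
    if len(q):
        A=np.c_[q[:,:2],np.ones(len(q))]
        for _ in range(8):
            co=np.linalg.lstsq(A,q[:,2],rcond=None)[0];r=abs(A@co-q[:,2]);A,q=A[r<max(.003,np.percentile(r,90))],q[r<max(.003,np.percentile(r,90))]
        print("lidplane",co.round(3),len(q),"slope",np.arctan(np.hypot(*co[:2])),"az",np.degrees(np.arctan2(co[1],co[0])))
        print(q.min(0).round(3),q.max(0).round(3))
z=np.load("top0.npz");c=z["im"][150:280,120:300];c2=np.load("scene0.npz")["im"][230:340,250:400]
cv2.imwrite("pics/crop1.png",np.hstack([cv2.resize(c,(400,300)),cv2.resize(c2,(400,300))]))
```

```text
scene red [234. 243.] 76 ztop 0.082 [0.64  0.02  0.081] [0.037 0.037 0.009]
scene red [320. 261.] 403 ztop 0.207 [0.547 0.227 0.205] [0.048 0.048 0.008]
scene red [281. 257.] 114 ztop 0.023 [0.552 0.088 0.022] [0.033 0.035 0.009]
scene red [361. 350.] 197 ztop 0.023 [0.525 0.376 0.021] [0.034 0.034 0.008]
scene blue [ 0.425 -0.252  0.004] [0.981 0.202 0.145]
strip [255. 154.] [239 136  34  38 488] [ 0.4725 -0.1682  0.1234] [ 0.456 -0.244  0.112] [ 0.487 -0.099  0.135]
((0.47153815627098083, -0.17125648260116577), (0.029526639729738235, 0.144630566239357), 0.7269160747528076) [ 0.02  -1.     0.002]
lidplane [-0.567 -0.01   0.388] 1422 slope 0.5159865312652278 az -179.02835047757046
[ 0.44  -0.251  0.07 ] [ 0.568 -0.083  0.139]
top red [197. 204.] 410 ztop 0.208 [0.549 0.225 0.206] [0.048 0.049 0.009]
top red [269. 213.] 150 ztop 0.024 [0.553 0.087 0.022] [0.032 0.034 0.009]
top red [149. 222.] 151 ztop 0.024 [0.526 0.376 0.022] [0.034 0.035 0.008]
top blue [ 0.169 -0.255 -0.001] [0.955 0.569 0.26 ]
strip [385. 245.] [353 239  66  12 778] [ 0.4749 -0.1694  0.123 ] [ 0.462 -0.241  0.112] [ 0.488 -0.1    0.134]
((0.47500601410865784, -0.16996800899505615), (0.024687977507710457, 0.14099937677383423), 0.7263239622116089) [ 0.012 -1.     0.004]
lidplane [-0.562 -0.008  0.387] 2518 slope 0.5121586054977583 az -179.1695277880648
[ 0.433 -0.253  0.07 ] [ 0.571 -0.084  0.145]
```

View pics/crop1.png

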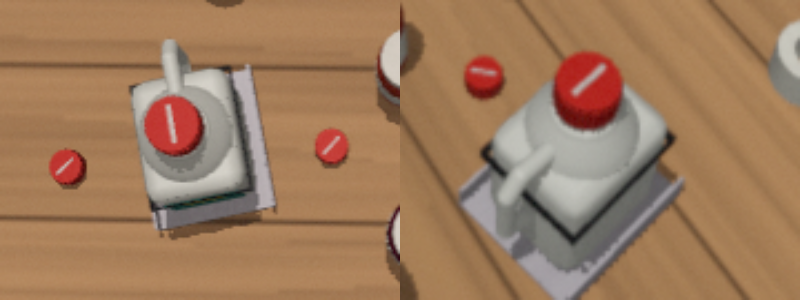

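The enlarged crop confirms the jug's cap (48–49 mm across, top at z≈0.207) is the one meant. The two loose ones are about 34 mm across. The case lid stands at about 0.51 rad, with the strip centre near (0.475, -0.170, 0.122). I'll go around the jug with the fingers shutting.

Request:
step_arm --rows '[1, 0.04, -0.03, 0.05, 0, 1, 0.27, -0.22, 0.08, 0, 1, 0.27, -0.22, 0.08, 0, 1, 0.27, -0.22, 0.08, 0, 1, 0.27, -0.22, 0.08, 0, 1, 0.27, -0.22, 0.08, 0, 1, 0.27, -0.22, 0.08, 0, 1, 0.27, -0.22, 0.08, 0]' --force 60

```text
clock: 0.77
eef_pos: [0.4292, 0.4217, 0.3062]
eef_rot: [-3.141, -0.0, 2.858]
force: [0.1, 0.6, -0.9]
width: -0.0
finger_force: 0.0
```

Request:
step_arm --rows '[1, 0.02, -0.57, 0, 0, 1, 0.02, -0.57, 0, 0, 1, 0.02, -0.57, 0, 0, 1, 0.02, -0.57, 0, 0, 1, 0.02, -0.57, 0, 0, 1, 0.02, -0.57, 0, 0, 1, 0.02, -0.57, 0, 0, 1, 0.02, -0.57, 0, 0]'

```text
clock: 1.43
eef_pos: [0.4391, 0.0882, 0.3059]
eef_rot: [-3.142, -0.001, 2.858]
force: [1.8, 0.1, 0.2]
width: 0.0001
finger_force: 0.0
```

Request:
step_arm --rows '[1, 0.02, -0.25, 0, 0, 1, 0.02, -0.25, 0, 0, 1, 0.02, -0.25, 0, 0, 1, 0.02, -0.25, 0, 0, 1, 0.02, -0.25, 0, 0, 1, 0.02, -0.25, 0, 0, 1, 0.02, -0.25, 0, 0, 1, 0.02, -0.25, 0, 0]'

```text
clock: 2.1
eef_pos: [0.4589, -0.163, 0.3062]
eef_rot: [-3.141, -0.0, 2.85]
force: [0.0, 0.9, -0.5]
width: 0.0001
finger_force: 0.0
```

Request:
step_arm --rows '[1, 0.005, -0.006, -0.16, 0, 1, 0.005, -0.006, -0.16, 0, 1, 0.005, -0.006, -0.16, 0, 1, 0.005, -0.006, -0.16, 0, 1, 0.005, -0.006, -0.16, 0, 1, 0.004, -0.006, -0.17, 0, 1, 0.002, -0.006, -0.18, 0, 1, 0.0, -0.006, -0.19, 0]'

```text
clock: 2.77
eef_pos: [0.4622, -0.1653, 0.118]
eef_rot: [3.14, 0.005, 2.859]
force: [-0.1, 0.1, 0.5]
width: 0.0004
finger_force: 0.4
```

Request:
step_arm --rows '[1, 0, 0, -0.007, 0, 1, 0, 0, -0.014, 0, 1, 0, 0, -0.021, 0, 1, 0, 0, -0.027, 0, 1, 0, 0, -0.033, 0, 1, 0, 0, -0.038, 0, 1, 0, 0, -0.042, 0, 1, 0, 0, -0.042, 0]'

```text
clock: 3.43
eef_pos: [0.4593, -0.1654, 0.0735]
eef_rot: [-3.141, -0.002, 2.858]
force: [1.0, 0.2, 0.1]
width: -0.0002
finger_force: 0.0
```

Request:
step_arm --rows '[1, -0.002, 0, -0.002, 0, 1, -0.002, 0, -0.004, 0, 1, -0.002, 0, -0.005, 0, 1, -0.002, 0, -0.006, 0, 1, -0.002, 0, -0.007, 0, 1, -0.002, 0, -0.007, 0]'

```text
clock: 3.93
eef_pos: [0.4578, -0.1658, 0.0681]
eef_rot: [3.141, -0.001, 2.858]
force: [-1.7, 0.9, 6.4]
width: -0.0001
finger_force: 3.1
```

Request:
step_arm --rows '[1, 0, 0, -0.002, 0, 1, 0, 0, -0.003, 0, 1, 0, 0, -0.005, 0, 1, 0, 0, -0.006, 0, 1, 0, 0, -0.007, 0, 1, 0, 0, -0.007, 0]'

```text
clock: 4.43
eef_pos: [0.4577, -0.1657, 0.0614]
eef_rot: [3.14, -0.001, 2.857]
force: [-5.0, 1.1, 12.7]
width: 0.0001
finger_force: 6.4
```

Request:
step_arm --rows '[1, 0, 0, -0.002, 0, 1, 0, 0, -0.002, 0, 1, 0, 0, -0.002, 0, 1, 0, 0, 0.03, 0, 1, 0, 0, 0.07, 0, -1, 0, 0, 0.11, 0, -1, 0, 0.04, 0.15, 0, -1, 0, 0.08, 0.19, 0]'

```text
clock: 5.1
eef_pos: [0.4583, -0.1082, 0.2313]
eef_rot: [3.141, 0.003, 2.852]
force: [1.4, 1.2, -1.1]
width: 0.0357
finger_force: 0.0
```

Request:
step_arm --rows '[-1, 0, 0.03, 0.06, 0, -1, 0.09, 0.31, 0.06, 0, -1, 0.09, 0.31, 0.06, 0, -1, 0.09, 0.31, 0.06, 0, -1, 0.09, 0.31, 0.06, 0, -1, 0.09, 0.31, 0.06, 0, -1, 0.09, 0.31, 0.06, 0, -1, 0.09, 0.31, 0.06, 0]'

```text
clock: 5.77
eef_pos: [0.5439, 0.1924, 0.288]
eef_rot: [3.141, -0.0, 2.858]
force: [1.0, -0.2, -0.2]
width: 0.0852
finger_force: 0.0
```

Run:
```python
from h import *
m=camera_model("top");im,d=grab_frame("top");P=pts(d,m);hsv=cv2.cvtColor(im,cv2.COLOR_BGR2HSV)
s=(P[...,0]>.44)&(P[...,0]<.56)&(P[...,1]>-.24)&(P[...,1]<-.1)&(P[...,2]>.03)&(P[...,2]<.13)&(d>0)
q=P[s];co=np.linalg.lstsq(np.c_[q[:,:2],np.ones(len(q))],q[:,2],rcond=None)[0];print("lid",co.round(3),q[:,2].mean(),q[:,2].std(),len(q))
print(observe()["eef_pos"],observe()["qpos"],observe()["force"])
cv2.imwrite("pics/top1.png",im)
```

```text
lid [-0.006  0.     0.064] 0.061496936548091984 0.0019854760607071675 3155
[0.54495504 0.20481483 0.28810691] [-0.89216399  0.22091803  0.54094121  1.72608634 -0.12583779  1.22187067
  0.9814593 ] [2.79860555 8.64251649 0.16657399]
```

The lid is flat (slope 0.006 rad, mean top height 61.5 mm), so it is latched. Next, a close look at the cap from the wrist.

Request:
step_arm --rows '[-1, 0, 0, 0, 0, -1, 0, 0, 0, 0, -1, 0, 0, 0, 0]'

```text
clock: 6.07
eef_pos: [0.5437, 0.1883, 0.2877]
eef_rot: [-3.14, -0.0, 2.856]
force: [-0.2, 0.3, -0.5]
width: 0.0853
finger_force: 0.0
```

Run:
```python
from h import *
s=observe()
for n in("wrist","top"):
    m=camera_model(n);im,d=grab_frame(n);P=pts(d,m);hsv=cv2.cvtColor(im,cv2.COLOR_BGR2HSV)
    cv2.imwrite(f"pics/{n}2.png",im)
    red=(((hsv[...,0]<6)|(hsv[...,0]>174))&(hsv[...,1]>150)&(hsv[...,2]>80)&(d>0)&(P[...,2]>.16)).astype(np.uint8)
    p=P[red>0]
    if len(p): 
        zt=np.percentile(p[:,2],90);q=p[abs(p[:,2]-zt)<.005];print(n,len(p),zt,(q.min(0)+q.max(0))/2,np.ptp(q,0))
print(s["eef_pos"],s["eef_rot"],s["qpos"].round(2) if hasattr(s["qpos"],"round") else s["qpos"],s["force"])
```

```text
wrist 4519 0.20497351571504197 [0.54863214 0.22602004 0.20329894] [0.04978705 0.04908684 0.00648267]
[0.54365054 0.18833509 0.28772521] [-3.14031122e+00 -2.47227830e-04  2.85617517e+00] [-0.89  0.21  0.55  1.74 -0.12  1.23  0.98] [-0.16396427  0.26857268 -0.52046007]
```

View pics/wrist2.png

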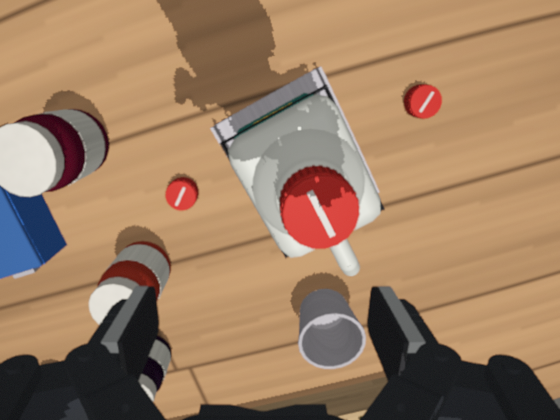

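The wrist view shows the cap at about (320,207) with its white mark, the handle below it, and nothing near the fingers' path. Its centre is (0.5485, 0.226), so the shift is (+5, +38) mm.

Request:
step_arm --rows '[-1, 0.005, 0.038, 0, 0, -1, 0.005, 0.038, -0.03, 0, -1, 0.005, 0.038, -0.05, 0, -1, 0.005, 0.038, -0.05, 0, -1, 0.005, 0.038, -0.07, 0, -1, 0.005, 0.038, -0.09, 0, -1, 0.005, 0.038, -0.108, 0, -1, 0.005, 0.038, -0.108, 0]'

```text
clock: 6.83
eef_pos: [0.5466, 0.2253, 0.1777]
eef_rot: [-3.137, -0.004, 2.855]
force: [-0.4, -0.5, -1.3]
width: 0.0857
finger_force: 0.0
```

Request:
step_arm --rows '[-1, 0, 0, 0, 0, -1, 0, 0, 0, 0]'

```text
clock: 7.0
eef_pos: [0.55, 0.2273, 0.1822]
eef_rot: [3.14, 0.002, 2.856]
force: [-0.2, -0.0, 0.1]
width: 0.0853
finger_force: 0.0
```

Well centred; close now.

Request:
step_arm --rows '[1, 0, 0, -0.001, 0, 1, 0, 0, -0.001, 0, 1, 0, 0, -0.001, 0, 1, 0, 0, -0.001, 0, 1, 0, 0, -0.001, 0, 1, 0, 0, -0.001, 0, 1, 0, 0, -0.001, 0]' --force 70

```text
clock: 7.58
eef_pos: [0.5489, 0.226, 0.1803]
eef_rot: [-3.14, -0.0, 2.857]
force: [-3.4, -5.5, 6.7]
width: 0.0485
finger_force: 71.2
```

Request:
step_arm --rows '[1, 0, 0, -0.002, 0, 1, 0, 0, -0.004, 0, 1, 0, 0, -0.005, 0, 1, 0, 0, -0.006, 0, 1, 0, 0, -0.006, 0, 1, 0, 0, -0.006, 0]'

```text
clock: 8.08
eef_pos: [0.549, 0.226, 0.1758]
eef_rot: [-3.14, -0.001, 2.857]
force: [-5.2, -4.0, 12.2]
width: 0.0484
finger_force: 71.9
```

Request:
step_arm --rows '[1, 0, 0, -0.001, 3, 1, 0, 0, -0.001, 7, 1, 0, 0, -0.001, 11, 1, 0, 0, -0.001, 15, 1, 0, 0, -0.001, 19, 1, 0, 0, -0.001, 23, 1, 0, 0, -0.001, 27, 1, 0, 0, -0.001, 30]'

```text
clock: 8.75
eef_pos: [0.5492, 0.2266, 0.1758]
eef_rot: [3.142, -0.0, -2.9]
force: [-5.5, -3.6, 15.1]
width: 0.0485
finger_force: 72.0
```

Request:
step_arm --rows '[1, 0, 0, 0, 4, 1, 0, 0, 0, 8, 1, 0, 0, 0, 12, 1, 0, 0, 0, 16, 1, 0, 0, 0, 20, 1, 0, 0, 0, 24, 1, 0, 0, 0, 28, 1, 0, 0, 0, 32]'

```text
clock: 9.42
eef_pos: [0.5493, 0.2268, 0.1758]
eef_rot: [-3.142, 0.0, -2.342]
force: [-6.2, -3.7, 14.9]
width: 0.0486
finger_force: 71.9
```

Run:
```python
from h import *
for n in("wrist","scene"):
    im,d=grab_frame(n);cv2.imwrite(f"pics/{n}3.png",im)
    globals()[n]=im
cv2.imwrite("pics/c3.png",np.hstack([cv2.resize(wrist,(440,330)),cv2.resize(scene[200:340,240:400],(360,330))]))
s=observe();print(s["eef_pos"],s["eef_rot"],s["force"],s["wrist_torque"],s["qpos"])
```

```text
[0.54933396 0.22682103 0.17578309] [-3.14137708e+00  2.22622472e-04 -2.34273070e+00] [-5.84995623 -4.14385263 13.29278991] [-1.06868933  1.20834781  0.11702454] [-0.71952659  0.34172266  0.31130857  1.80067225 -0.12080498  1.01744353
  2.00817328]
```

View pics/c3.png

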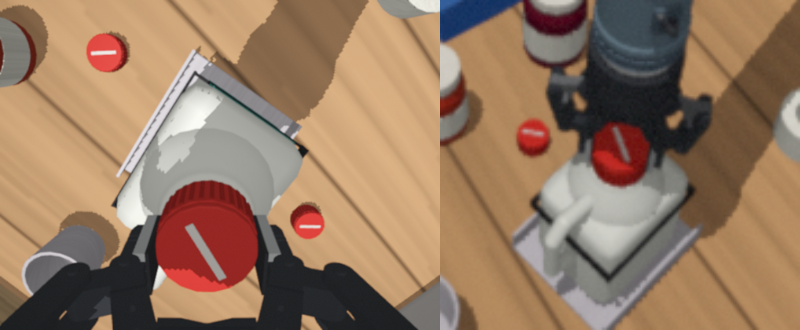

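The mark keeps the same angle to the fingers as before the grasp, so the cap turned with them by about 62°. Lifting straight up.

Request:
step_arm --rows '[1, 0, 0, 0.006, 0, 1, 0, 0, 0.012, 0, 1, 0, 0, 0.018, 0, 1, 0, 0, 0.026, 0, 1, 0, 0, 0.036, 0, 1, 0, 0, 0.048, 0, 1, 0, 0, 0.06, 0, 1, 0, 0, 0.067, 0]'

```text
clock: 10.18
eef_pos: [0.5497, 0.2292, 0.242]
eef_rot: [-3.141, 0.004, -2.342]
force: [0.3, 0.5, 0.8]
width: 0.0481
finger_force: 72.3
```

Request:
step_arm --rows '[1, 0, 0, 0, 0, 1, 0, 0, 0, 0, 1, 0, 0, 0, 0, 1, 0, 0, 0, 0, 1, 0, 0, 0, 0, 1, 0, 0, 0, 0]'

```text
clock: 10.68
eef_pos: [0.5483, 0.2277, 0.2386]
eef_rot: [3.141, -0.001, -2.343]
force: [0.3, 0.6, -0.2]
width: 0.0486
finger_force: 72.3
```

Run:
```python
from h import *
for n in("top","scene"):
    m=camera_model(n);im,d=grab_frame(n);P=pts(d,m);cv2.imwrite(f"pics/{n}4.png",im);globals()[n]=im
    hsv=cv2.cvtColor(im,cv2.COLOR_BGR2HSV)
    p=P[((hsv[...,0]<6)|(hsv[...,0]>174))&(hsv[...,1]>150)&(hsv[...,2]>60)&(d>0)&(P[...,2]>.19)]
    if len(p):print(n,len(p),np.percentile(p,[5,50,95],axis=0).round(3).tolist())
    if n=="top":
        s=(P[...,0]>.46)&(P[...,0]<.56)&(P[...,1]>-.23)&(P[...,1]<-.11)&(P[...,2]<.13)&(d>0);print("lid",np.percentile(P[s][:,2],[5,50,95]))
cv2.imwrite("pics/c4.png",np.hstack([cv2.resize(top,(440,330)),cv2.resize(scene[180:340,220:400],(360,330))]))
s=observe();print(s["clock"],s["eef_pos"],s["eef_rot"],s["force"],s["width"],s["finger_force"])
```

```text
top 204 [[0.524, 0.202, 0.246], [0.535, 0.211, 0.262], [0.555, 0.229, 0.276]]
lid [0.05813934 0.0613834  0.06462523]
scene 854 [[-0.665, -0.172, 0.217], [0.542, 0.224, 0.259], [0.57, 0.251, 0.265]]
10.7833 [0.54849705 0.2277383  0.23877638] [ 3.14141795e+00 -9.03969074e-04 -2.34324348e+00] [-0.30483703 -0.27296775 -0.27779197] 0.04823692604236983 72.33061550476123
```

View pics/c4.png

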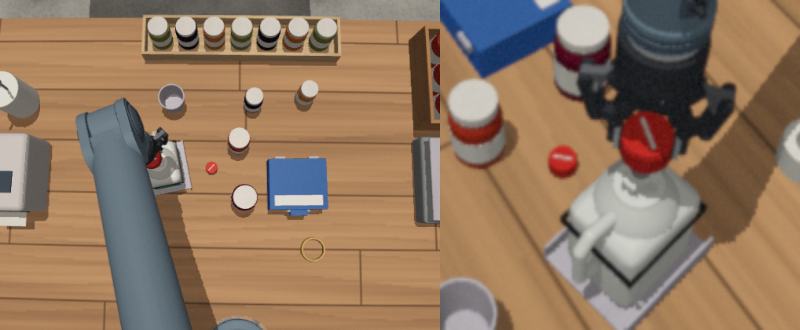

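The cap is held level above the open neck with its top at about 0.263, a lift of about 57 mm. The lid is shut and the jars haven't moved. I'll raise it a further 3 mm, settle and hand in.

Request:
step_arm --rows '[1, 0, 0, 0.001, 0, 1, 0, 0, 0.002, 0, 1, 0, 0, 0.003, 0, 1, 0, 0, 0.003, 0, 1, 0, 0, 0.003, 0, 1, 0, 0, 0.003, 0, 1, 0, 0, 0.003, 0, 1, 0, 0, 0.003, 0]'

```text
clock: 11.45
eef_pos: [0.5487, 0.2279, 0.2422]
eef_rot: [-3.142, -0.0, -2.343]
force: [0.3, 0.4, -0.8]
width: 0.0486
finger_force: 72.3
```

```bash
python3 -c "
from h import *
s=observe();print(s['eef_pos'],abs(np.array(s['qvel'])).max(),s['width']);print(finish_job())"
```

```text
[0.54868104 0.22787677 0.24221926] 0.002071591956913572 0.04863182694085369
the job is handed in; nothing more can be done
None
```

The job is handed in at about 11.5 s: the lid case is latched shut, and the red cap is pushed, turned about 62° anticlockwise and held level and still about 6 cm above the open jug, with everything else left where it was.

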